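# Tug-test two pressed locating pins

## Robot

A 7-joint arm with a two-finger parallel gripper is mounted at the origin on the work surface; the furniture and walls round the work are solid. World frame = base frame: x ahead of the robot, y to its left, z up, the work surface at z = 0. Lengths are in m, angles in rad, forces in N, time in s.
With the tool pointing down it reaches from about 0.4 to 0.85 m from the base axis. Payload 10.4 kg.
Tool frame: the origin (TCP) lies midway between the tips of the shut fingers; the grasp point (between the pads) lies 19 mm behind it; z points along the fingers, y is the direction in which the jaws open and shut (so a half turn about z gives the same grasp; the last joint's range is limited). The gripper opens to 87 mm and grips with 3 to 60 N. Pads are 19 mm wide; open, the fingers measure 117 mm over their backs; the gripper's body (75 mm by 190 mm) begins 51 mm behind the grasp point.
Start: joints at [1.308, 0.332, -0.065, 1.46, 0.022, 1.35, -0.088], TCP at [0.148, -0.607, 0.223] pointing down, gripper open.
Joint ranges: [-2.6, 2.6], [-0.5, 2.12], [-1.47, 1.34], [0.16, 2.42], [-1.27, 4.41], [0.06, 2.06], [-2.6, 2.6]. Speed limits (rad/s): [2.22, 2.22, 2.79, 2.79, 3.14, 3.14, 3.14].

## Interface

Orientations are given as a rotation vector (axis times angle).
In Python, from station import status, eyes, workorder, outline_of gives the robot as it stands. The module is installed in compiled form; this text tells all that it offers.
- The arm moves only by the tool send_rows, never from a script. Its argument "deltas" is a list that holds one entry, the list of rows, each a list of 7 numbers: the shift along the world's x, y, z in mm, then the turn, a rotation vector about the world's x, y, z in degrees, then the opening, from 0 (shut) to 1 (fully open). A call has 1 to 20 rows; each row is the pose to reach, as a shift and turn from the pose commanded when the call began; what a row does not reach only later rows make up. A row lasts 1/10 s, in which the tool goes at most 50 mm and 8.59 degrees, less where a joint would pass 70% of its speed; a pose out of reach is approached as far as the arm can. A call with a gripper value outside its range is refused whole. The fingers move at their own pace and stop on an object; "force" is the grip in N (left out, the last holds). Time passes only in rows, so rows that repeat a pose let the fingers close. It gives the time, the measured TCP pose, the force and the opening at its end, in the units of the state.
- status.read_state(): the state, without advancing time (a new reading comes with each control period).
- eyes.read_camera(name): name is "scene" or "top" or "wrist"; returns (picture, depth): 420x560x3 uint8, red, green, blue; 420x560 float32, m along the optical axis (not along the pixel's ray), 0 where there is no reading.
- eyes.camera_params(name): a dict with "fx", "fy", "cx", "cy" (pixels), "T" (4x4, takes a point from camera to world coordinates); the wrist camera has in their place "mount" (4x4, takes a point from camera to tool coordinates, whose origin is the TCP and whose axes are the flange's). Camera axes: x right, y down, z forward; pixel columns grow to the right and rows downward; lengths in m; the calibration is good to about 2 mm. A picture is of the moment at which its call begins: read the wrist's pose just before it. camera_params takes no time and is no camera call.
- workorder.sign_off(): hands the job in, once; it reports no verdict.
Trained networks look in the newest picture that a camera, given by its name, has taken for a name from the list of things; names that differ only in an ending like _2 or _b are one class to them, and where a whole thing is asked for, a point or a joint stands for the part that bears it (a point fixed in the world has none). Each returns a list of dicts, best first, with "conf" (0 to 1); they miss things now and then, are a little off and sometimes report something else, mostly with a low value. They report only what shows in the picture. A call takes as long as a camera call. They do not tell look-alikes from the thing itself.
- outline_of(camera, label): "region" (420x560 bool, what is visible of it) and "centre" ([row, column] in pixels, amid what is visible of it).
The state is a dict: "clock": time; "joints": joint angles; "joint_vel": joint speeds; "tau": joint torques, N m; "position": TCP position; "ee_rot": TCP orientation; "force": force on the tool from outside, world axes, zero at the start; "torque": the same for the moment, N m; "gripper_width": opening from 0.0 (shut) to 1.0 (fully open).
Only numpy, scipy, OpenCV 4.12 (cv2) and the standard library are available. Lean on these libraries where they do the work, as an engineer would, in place of code of your own. Each camera call takes 0.05 s, during which the arm holds its last target.

## Task

Tug-test both steel locating pins: pull each one straight up in its aluminium holder block with a steady 12 newtons for about a second, and never with as much as 20. The pin whose clip holds stays in its block: push it back down fully home until its collar sits on the block; the pin that comes out is a reject: put it in the wooden tray. Leave the marker pen and the screwdriver where they lie.

Things in the scene. Friction and masses are not known exactly. Their poses are not given: they have to be found in the camera images.
- pin_p: One of two like steel locating pins, upright in block_p: a collar (30 mm across, 4 mm thick), above it a round knurled knob to grip (20 mm across, 30 mm tall, top 34 mm above the origin), below it a 14 mm shank, 26 mm long, in the block's bore. 0.09 kg. Origin: centre of the collar's underside; z up along the pin. Starts 1 to 9 mm short of home (home: collar on the block).
- pin_q: The other pin, in block_q: same shape, size, mass, origin and axes as pin_p. One of the two pins is held by a spring clip hidden in its block, the other is not; which one can only be felt. The unheld pin slides right out with hardly any resistance.
- block_p: Aluminium holder block of pin_p, 60 x 60 mm, 34 mm high, bolted down, with four screw heads (2 mm high) near the corners of its top and a small brass screw in one side. Origin: centre of its underside; z up. The bore is in the middle of its top. The two blocks stand left and right, in either order.
- block_q: Aluminium holder block of pin_q, the same as block_p.
- clip_p (a joint): Pull-up of the spring clip in block_p (m): 0 at rest, 1 mm for each 6 N of tug (2 mm at 12 N, 3.3 mm at 20 N), springs back; stays 0 if it does not hold its pin. A held pin first slides up against about 2 N through 1 to 9 mm of play, not the same each time, until the clip takes hold. Pushed down with a few N it slides home and stays.
- clip_q (a joint): The same for block_q.
- tray: Shallow open wooden tray, fixed on the table, 300 mm long (its y axis), 135 mm wide (its x axis), walls 28 mm high and 10 mm thick, floor 6 mm thick. Origin: centre of its underside; z up.
- marker_pen: Black and white marker pen lying between the two blocks, 126 mm long, 18 mm thick. Origin: centre of its underside. To be left alone.
- screwdriver: Screwdriver lying behind the blocks, 204 mm long, 28 mm thick. Origin: centre of its underside. To be left alone.
Mind the look-alikes: they are no part of the job. Of the things that look like the pin_q, the smallest one is meant.

How it is judged:
On the way:
1. the pin that its clip holds is tugged straight up with 8 to 16 N for at least half a second ((value of joint clip_p between 0.00133 and 0.00267 m or value of joint clip_q between 0.00133 and 0.00267 m)), for 0.5 s.
At the end, for the whole second after the job is handed in: The pin that held is fully home, its collar within 1.5 mm of the block's top; the pin that came out lies at rest inside the wooden tray's walls; both released (((z of pin_p in the frame of block_p below 0.0355 m and horizontal distance between pin_p and block_p below 0.004 m and x of pin_q in the frame of tray between -0.058 and 0.058 m and y of pin_q in the frame of tray between -0.141 and 0.141 m and height (world z) of pin_q below 0.045 m and linear speed of pin_q below 0.03 m/s) or (z of pin_q in the frame of block_q below 0.0355 m and horizontal distance between pin_q and block_q below 0.004 m and x of pin_p in the frame of tray between -0.058 and 0.058 m and y of pin_p in the frame of tray between -0.141 and 0.141 m and height (world z) of pin_p below 0.045 m and linear speed of pin_p below 0.03 m/s))); the robot touches nothing.
It fails at once if the held pin is tugged with 20 N or more (its clip pulled up by 3.3 mm) (value of joint any of clip_p, clip_q above 0.00333 m).
It fails at once if the marker pen is moved by more than 30 mm (distance of marker_pen from where it was at the start of the episode above 0.03 m).
It fails at once if the screwdriver is moved by more than 30 mm (distance of screwdriver from where it was at the start of the episode above 0.03 m).
It also fails if it takes over 72 s, if anything falls off the work surface, if the arm or the gripper's body presses on something with over 40 N, if the wrist force passes 120 N, or if a joint passes its speed limit or range.

## Working session

There is one attempt and no reset: what is moved stays moved. The work goes in short steps, Python scripts to look and compute and a tool call to move; the robot and the scene stay as the last step left them, time stands still between calls to the robot, and variables do not carry over. Pictures are saved under pics/ and viewed, and the job is handed in when it is done.

Besides the shell and the picture viewer there is one more tool, called after "Emit:" as a command line: name --argument value ..., lists and objects as JSON in quotes. send_rows: Moves the arm, as the interface text tells. Its arguments: {"type":"object","properties":{"deltas":{"type":"array","items":{"type":"array","items":{"type":"array","items":{"type":"number"}}}},"force":{"type":"number"}},"required":["deltas"]}

```bash
mkdir -p pics
cat > h.py <<'E'
import numpy as np, cv2
from station import status, eyes, workorder, outline_of
from scipy.spatial.transform import Rotation as R
def snap(n,fn):
    s=status.read_state(); p,d=eyes.read_camera(n)
    cv2.imwrite('pics/'+fn+'.png',p[:,:,::-1]); np.savez('pics/'+fn+'.npz',p=p,d=d,pos=s['position'],rot=s['ee_rot'])
    return s,p,d
def camT(n,s=None):
    c=eyes.camera_params(n)
    if n=='wrist':
        T=np.eye(4);T[:3,:3]=R.from_rotvec(s['ee_rot']).as_matrix();T[:3,3]=s['position'];return c,T@c['mount']
    return c,np.array(c['T'])
def pts(n,d,s=None):
    c,T=camT(n,s); v,u=np.mgrid[:420,:560]
    P=np.stack([(u-c['cx'])/c['fx']*d,(v-c['cy'])/c['fy']*d,d],-1)
    return P@T[:3,:3].T+T[:3,3]
E
python3 - <<'E'
from h import *
for n in ['scene','top','wrist']:
    s,p,d=snap(n,n+'0'); 
    P=pts(n,d,s); np.save('pics/P_'+n+'0.npy',P)
    print(n,camT(n,s)[1][:3,3].round(3))
    for l in ['pin_p','block_p','tray','marker_pen','screwdriver']:
        if n=='wrist': continue
        for r in outline_of(n,l):
            m=r['region']&(d>0); print(l,round(r['conf'],2),np.round(r['centre']),m.sum(),np.median(P[m],0).round(3) if m.any() else '')
print(status.read_state())
E
```

```text
scene [1.289 0.026 0.724]
pin_p 0.96 [198. 287.] 469 [ 0.457 -0.007  0.048]
pin_p 0.81 [178. 278.] 411 [ 0.368 -0.032  0.047]
pin_p 0.65 [224. 204.] 264 [ 0.527 -0.159  0.053]
pin_p 0.59 [231. 301.] 235 [0.546 0.024 0.057]
block_p 0.75 [232. 204.] 1229 [ 0.535 -0.156  0.033]
block_p 0.56 [246. 300.] 1038 [0.558 0.023 0.031]
marker_pen 0.78 [229. 248.] 392 [ 0.511 -0.074  0.016]
screwdriver 0.58 [293. 280.] 1037 [ 0.66  -0.012  0.018]
top [ 0.42  -0.012  0.894]
pin_p 0.79 [240. 278.] 352 [ 0.448 -0.008  0.07 ]
pin_p 0.73 [199. 361.] 211 [ 0.518 -0.158  0.063]
pin_p 0.73 [292. 291.] 421 [ 0.361 -0.033  0.04 ]
pin_p 0.49 [192. 260.] 175 [0.535 0.022 0.07 ]
block_p 0.68 [203. 362.] 1237 [ 0.518 -0.158  0.033]
block_p 0.55 [199. 260.] 1020 [0.534 0.024 0.033]
tray 0.8 [241. 158.] 12593 [0.451 0.215 0.006]
marker_pen 0.86 [215. 313.] 573 [ 0.496 -0.076  0.016]
screwdriver 0.92 [132. 279.] 911 [ 0.654 -0.015  0.02 ]
wrist [ 0.224 -0.589  0.383]
{'clock': 0.65, 'joints': array([ 1.30840913,  0.33215629, -0.06470071,  1.46010602,  0.02155314,
        1.34988832, -0.0884977 ]), 'joint_vel': array([-8.41271836e-05, -1.69166503e-04, -8.26790356e-04, -1.77351214e-04,
       -7.55533127e-04,  2.54134109e-04, -1.85153431e-03]), 'tau': array([-6.83146718e-04, -6.22835398e+01,  2.43752572e-02, -3.90024841e+01,
       -6.12088828e-02,  3.16800561e-02,  4.84768884e-05]), 'position': array([ 0.14847448, -0.60713197,  0.22259994]), 'ee_rot': array([3.11891915e+00, 3.75734324e-01, 1.28531513e-04]), 'force': array([-0.48699648, -0.08301695, -0.15439064]), 'torque': array([-0.01775632,  0.04322506, -0.03107203]), 'gripper_width': 1.0029661010479807}
```

View pics/scene0.png

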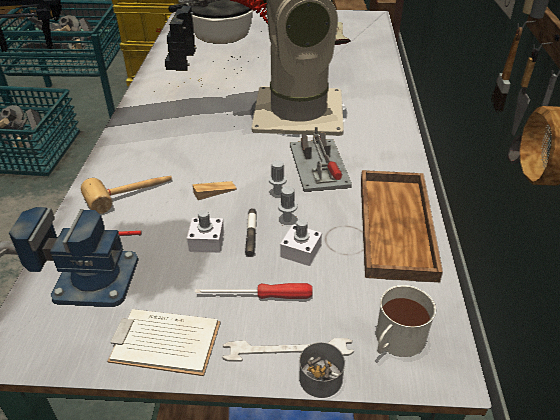

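View pics/top0.png

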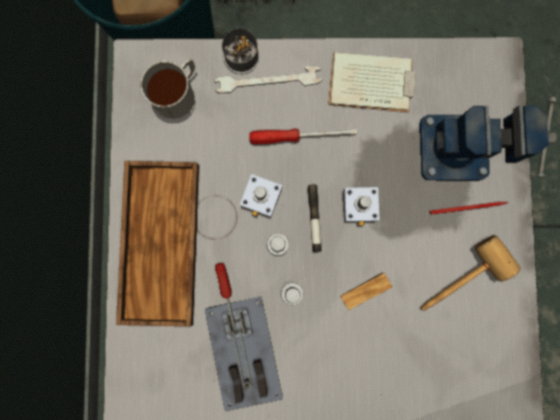

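Run:
```python
import cv2,numpy as np
a=cv2.imread('pics/top0.png')[150:320,230:400]; cv2.imwrite('pics/c_top0.png',cv2.resize(a,None,fx=3.5,fy=3.5,interpolation=cv2.INTER_CUBIC))
a=cv2.imread('pics/scene0.png')[150:280,160:340]; cv2.imwrite('pics/c_scene0.png',cv2.resize(a,None,fx=4,fy=4,interpolation=cv2.INTER_CUBIC))
```

```text
(no output)
```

View pics/c_top0.png

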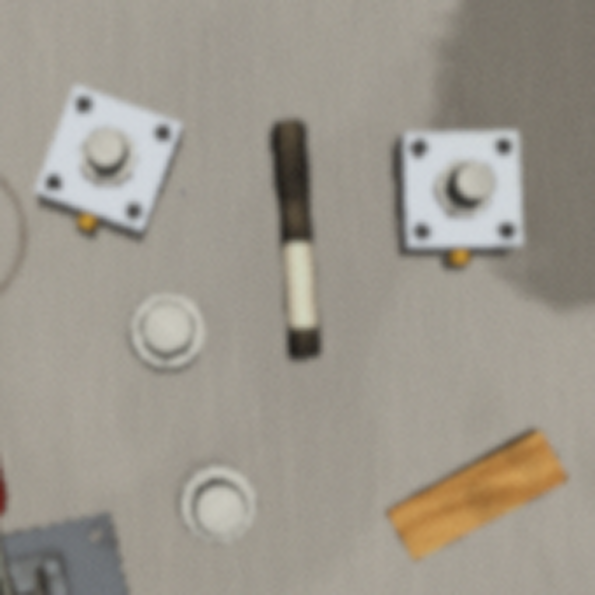

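View pics/c_scene0.png

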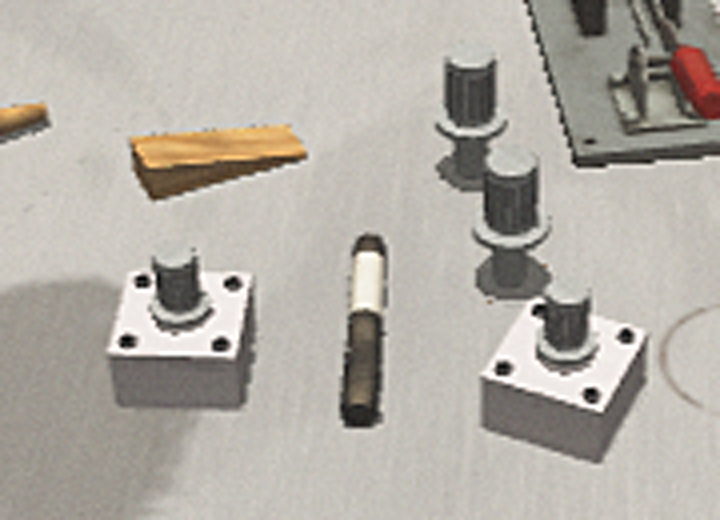

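Scene and top views: the pins seated in blocks are at scene px (204,224), top (361,199) for the right block, and scene (301,231), top (260,192) for the left block. Look-alikes are the two larger free-standing pins at scene (278,178) and (287,198), top (291,292) and (278,240). The crops show that only the small ones sit in blocks, so those are mine. Next I move the wrist camera above the blocks.

Emit:
send_rows --deltas '[[[20,40,70,0,0,-4,1],[50,80,77,0,0,-8,1],[75,125,77,0,0,-13.74,1],[100,170,77,0,0,-13.74,1],[125,215,77,0,0,-13.74,1],[150,260,77,0,0,-13.74,1],[175,305,77,0,0,-13.74,1],[200,350,77,0,0,-13.74,1],[225,395,77,0,0,-13.74,1],[245,440,77,0,0,-13.74,1],[265,485,77,0,0,-13.74,1],[275,515,77,0,0,-13.74,1],[282,537,77,0,0,-13.74,1],[282,537,77,0,0,-13.74,1],[282,537,77,0,0,-13.74,1],[282,537,77,0,0,-13.74,1]]]'

```text
clock: 2.25
position: [0.4301, -0.0713, 0.2995]
ee_rot: [3.141, -0.003, -0.0]
force: [-0.4, -0.2, 0.1]
gripper_width: 1.004
```

Run:
```python
from h import *
s,p,d=snap('wrist','w1'); P=pts('wrist',d,s)
print(s['clock'],s['position'],s['ee_rot'],s['force'],s['joints'])
for l in ['pin_p','block_p','marker_pen']:
        for r in outline_of('wrist',l):
            m=r['region']&(d>0); print(l,round(r['conf'],2),np.round(r['centre']),m.sum(),np.median(P[m],0).round(4),P[m].min(0).round(3),P[m].max(0).round(3))
```

```text
2.25 [ 0.43014629 -0.07133286  0.29953508] [ 3.14121972e+00 -2.68076325e-03 -2.56133745e-04] [-0.42774731 -0.19786735  0.10852594] [ 0.75723088 -0.10620102 -0.63430917  1.76778077 -0.06285825  1.45980139
 -1.43990779]
pin_p 0.96 [236. 253.] 719 [ 0.3652 -0.0355  0.0659] [ 0.346 -0.052  0.033] [ 0.378 -0.016  0.078]
pin_p 0.79 [ 91. 201.] 567 [0.5359 0.0171 0.0666] [0.522 0.006 0.032] [0.551 0.04  0.075]
pin_p 0.73 [103. 356.] 536 [ 0.5188 -0.1592  0.0644] [ 0.505 -0.177  0.031] [ 0.533 -0.149  0.072]
pin_p 0.66 [167. 229.] 835 [ 0.4506 -0.0125  0.0648] [ 0.419 -0.028 -0.004] [0.466 0.017 0.079]
block_p 0.71 [102. 352.] 2788 [ 0.5189 -0.1584  0.0328] [ 0.478 -0.194 -0.004] [ 0.55  -0.133  0.072]
block_p 0.65 [ 92. 210.] 2385 [0.5353 0.0165 0.0324] [ 0.499 -0.018 -0.003] [0.579 0.066 0.072]
marker_pen 0.55 [117. 284.] 1289 [ 0.5023 -0.0779  0.0152] [ 0.434 -0.087 -0.002] [ 0.558 -0.067  0.019]
```

View pics/w1.png

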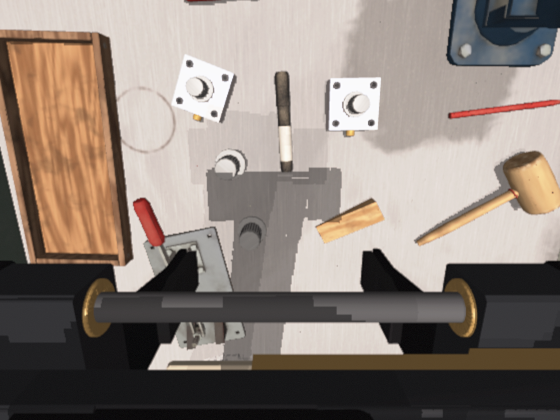

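The wrist view shows the left pin at px (200,88), the right at (358,103), both block tops and the loose pins at (230,163) and (250,232). Next I get precise axis and height figures from the wrist and top depth.

```bash
cat >> h.py <<'E'
def meas(P,d,c,tag):
    c=np.array(c); r=np.hypot(P[...,0]-c[0],P[...,1]-c[1])
    ok=(d>0)
    m=ok&(r<0.025)&(P[...,2]>0.055); 
    if m.sum()<10: print(tag,'few');return
    zt=np.percentile(P[m][:,2],80)
    m2=m&(abs(P[...,2]-zt)<0.004)
    q=P[m2][:,:2].astype(np.float32); (cx,cy),rr=cv2.minEnclosingCircle(q)
    b=ok&(r<0.05)&(abs(P[...,2]-0.034)<0.0035)
    bq=P[b][:,:2].astype(np.float32)
    rect=cv2.minAreaRect(bq*1000)
    bb=ok&(r<0.05)&(abs(P[...,2]-0.034)<0.0035)&(r>0.02)
    print(tag,'top z %.4f n%d'%(np.median(P[m2][:,2]),m2.sum()),'mean',q.mean(0).round(4),'circ',np.round([cx,cy,rr],4),'block z %.4f'%np.median(P[bb][:,2]),'rect',np.round(rect[0],1),np.round(rect[1],1),round(rect[2],1))
E
python3 - <<'E'
from h import *
z=np.load('pics/w1.npz'); s=dict(position=z['pos'],ee_rot=z['rot']); P=pts('wrist',z['d'],s)
z2=np.load('pics/top0.npz'); P2=pts('top',z2['d'])
z3=np.load('pics/scene0.npz'); P3=pts('scene',z3['d'])
for c,t in [((.518,-.158),'right'),((.535,.018),'left')]:
    meas(P,z['d'],c,t+' wrist'); meas(P2,z2['d'],c,t+' top'); meas(P3,z3['d'],c,t+' scene')
E
```

```text
right wrist top z 0.0702 n258 mean [ 0.5193 -0.1625] circ [ 0.519  -0.1632  0.0101] block z 0.0326 rect [ 519.3 -163. ] [59.8 60.6] 1.2
right top top z 0.0704 n101 mean [ 0.5204 -0.1613] circ [ 0.5208 -0.1613  0.0104] block z 0.0332 rect [ 521.3 -161.3] [60.6 59.3] 89.8
right scene top z 0.0710 n67 mean [ 0.523  -0.1601] circ [ 0.5217 -0.1608  0.011 ] block z 0.0334 rect [ 521.2 -160.5] [64.7 60.9] 0.5
left wrist top z 0.0718 n276 mean [0.537  0.0206] circ [0.5369 0.0207 0.01  ] block z 0.0326 rect [537.   21.1] [60.5 60. ] 69.3
left top top z 0.0726 n97 mean [0.5384 0.0223] circ [0.5383 0.0223 0.0097] block z 0.0334 rect [538.7  22.7] [60.2 60.4] 69.4
left scene top z 0.0723 n72 mean [0.54   0.0238] circ [0.539  0.0234 0.0106] block z 0.0335 rect [538.8  23.3] [60.9 63.9] 69.4
```

Emit:
send_rows --deltas '[[[35,-40,-50,0,0,0,1],[70,-80,-100,0,0,0,1],[90,-92,-140,0,0,0,1],[90,-92,-170,0,0,0,1],[90,-92,-190,0,0,0,1],[90,-92,-190,0,0,0,1],[90,-92,-190,0,0,0,1],[90,-92,-190,0,0,0,1],[90,-92,-190,0,0,0,1],[90,-92,-190,0,0,0,1]]]' --force 40

```text
clock: 3.45
position: [0.5211, -0.1623, 0.1113]
ee_rot: [3.14, 0.0, 0.004]
force: [-0.3, -0.5, -0.5]
gripper_width: 1.003
```

Run:
```python
from h import *
s,p,d=snap('wrist','w2'); P=pts('wrist',d,s)
print(s['clock'],s['position'],s['ee_rot'],s['force'])
meas(P,d,(.520,-.162),'right')
s,p,d=snap('scene','s2')
cv2.imwrite('pics/c_s2.png',cv2.resize(p[120:300,130:370,::-1],None,fx=3,fy=3))
```

```text
3.45 [ 0.52113151 -0.16229429  0.11126255] [3.14008304e+00 1.56411250e-04 3.71724546e-03] [-0.27681097 -0.52891951 -0.45716452]
right top z 0.2082 n644 mean [ 0.5442 -0.1622] circ [ 0.5433 -0.1636  0.0076] block z 0.0327 rect [ 519.3 -163. ] [60.7 60. ] 0.7
```

View pics/w2.png

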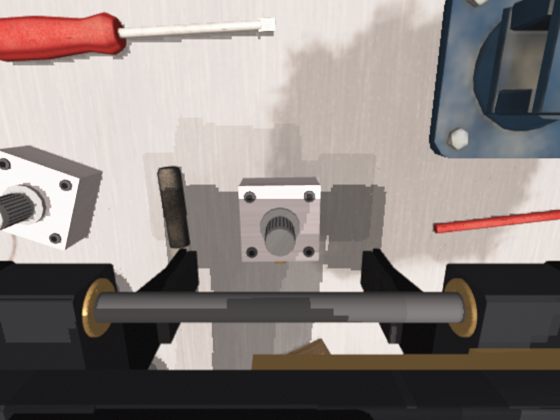

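View pics/c_s2.png

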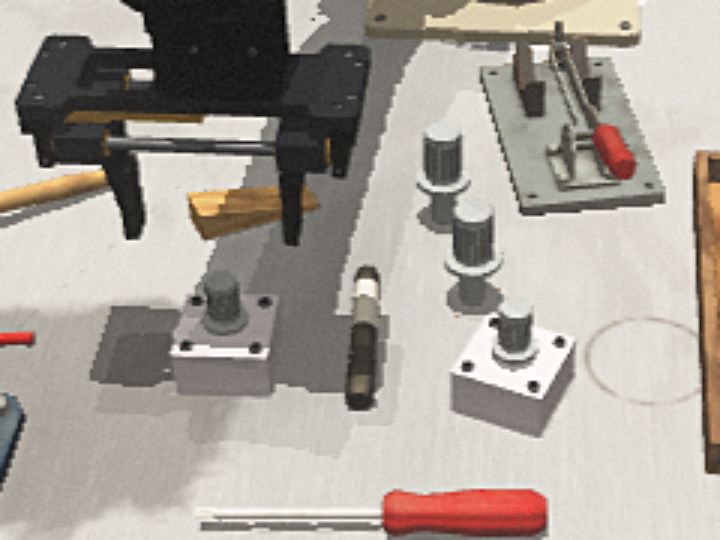

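Emit:
send_rows --deltas '[[[0,0,-30,0,0,0,1],[0,0,-50,0,0,0,0.7],[0,0,-64,0,0,0,0.5],[0,0,-64,0,0,0,0.45],[0,0,-64,0,0,0,0.45],[0,0,-64,0,0,0,0.45],[0,0,-64,0,0,0,0.45],[0,0,-64,0,0,0,0.45]]]'

```text
clock: 4.35
position: [0.5208, -0.1623, 0.0462]
ee_rot: [3.141, -0.0, 0.002]
force: [0.7, -0.3, -0.8]
gripper_width: 0.486
```

Run:
```python
from h import *
s,p,d=snap('scene','s3')
print(s['clock'],s['position'],s['ee_rot'],s['force'],s['gripper_width'])
cv2.imwrite('pics/c_s3.png',cv2.resize(p[160:280,140:300,::-1],None,fx=4,fy=4))
```

```text
4.35 [ 0.52083978 -0.16229829  0.04621445] [ 3.14101818e+00 -1.55442964e-04  1.51757136e-03] [ 0.65030223 -0.29818972 -0.77931192] 0.4860572671893921
```

View pics/c_s3.png

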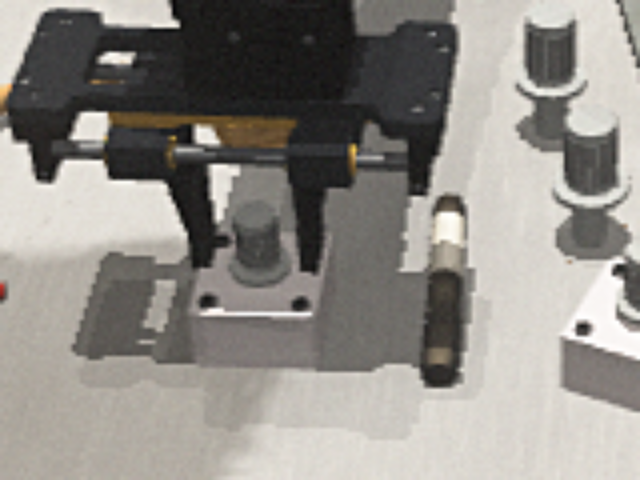

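The right pin stands centred between the fingers, with the tips just above its collar. I'll close on it.

Emit:
send_rows --deltas '[[[0,0,0,0,0,0,0.3],[0,0,0,0,0,0,0.2],[0,0,0,0,0,0,0],[0,0,0,0,0,0,0],[0,0,0,0,0,0,0],[0,0,0,0,0,0,0],[0,0,0,0,0,0,0],[0,0,0,0,0,0,0]]]' --force 40

```text
clock: 5.2
position: [0.5205, -0.1624, 0.0456]
ee_rot: [3.141, -0.0, 0.0]
force: [0.1, -3.3, -0.8]
gripper_width: 0.217
```

Run:
```python
from h import *
s=status.read_state()
print(s['clock'],s['position'],s['force'],s['torque'],s['gripper_width'])
```

```text
5.2 [ 0.52046557 -0.16243267  0.04561639] [ 0.07859909 -3.28680987 -0.82227017] [-0.54114924 -0.03662028 -0.01046419] 0.21684331241758645
```

Gripped (opening about 19 mm, the knob). The 3 N side load is relieved with a small −y shift, then I pull in 1 mm steps.

Emit:
send_rows --deltas '[[[0,-0.4,0,0,0,0,0],[0,-0.4,0.5,0,0,0,0],[0,-0.4,1,0,0,0,0],[0,-0.4,1,0,0,0,0],[0,-0.4,1,0,0,0,0]]]'

```text
clock: 5.7
position: [0.5204, -0.1625, 0.0465]
ee_rot: [-3.142, -0.0, 0.0]
force: [1.4, -1.4, -2.6]
gripper_width: 0.217
```

Run:
```python
from h import *
s=status.read_state()
print(s['clock'],s['position'],s['force'],s['torque'],s['gripper_width'])
```

```text
5.7 [ 0.52039571 -0.16248702  0.04645925] [ 1.44951593 -1.37595959 -2.56702243] [-0.33177923 -0.16683917  0.02292261] 0.2174625359329005
```

Emit:
send_rows --deltas '[[[0,0,0.5,0,0,0,0],[0,0,1,0,0,0,0],[0,0,1,0,0,0,0],[0,0,1,0,0,0,0]]]'

```text
clock: 6.1
position: [0.5204, -0.1625, 0.0476]
ee_rot: [3.142, 0.0, -0.0]
force: [0.9, -1.3, -2.8]
gripper_width: 0.217
```

Emit:
send_rows --deltas '[[[0,0,0.5,0,0,0,0],[0,0,1,0,0,0,0],[0,0,1,0,0,0,0],[0,0,1,0,0,0,0]]]'

```text
clock: 6.5
position: [0.5204, -0.1625, 0.0486]
ee_rot: [3.142, 0.0, -0.0]
force: [0.4, -0.6, -2.8]
gripper_width: 0.221
```

Emit:
send_rows --deltas '[[[0,0,0.5,0,0,0,0],[0,0,1,0,0,0,0],[0,0,1,0,0,0,0],[0,0,1,0,0,0,0]]]'

```text
clock: 6.9
position: [0.5204, -0.1625, 0.0496]
ee_rot: [3.142, -0.0, -0.0]
force: [-0.1, -0.6, -2.7]
gripper_width: 0.222
```

Emit:
send_rows --deltas '[[[0,0,0.5,0,0,0,0],[0,0,1,0,0,0,0],[0,0,1,0,0,0,0],[0,0,1,0,0,0,0]]]'

```text
clock: 7.3
position: [0.5204, -0.1625, 0.0506]
ee_rot: [3.142, 0.0, -0.0]
force: [0.6, -0.8, -2.8]
gripper_width: 0.22
```

Emit:
send_rows --deltas '[[[0,0,0.5,0,0,0,0],[0,0,1,0,0,0,0],[0,0,1,0,0,0,0],[0,0,1,0,0,0,0]]]'

```text
clock: 7.7
position: [0.5205, -0.1625, 0.0516]
ee_rot: [3.142, -0.0, 0.0]
force: [-0.3, -0.6, -2.9]
gripper_width: 0.223
```

Emit:
send_rows --deltas '[[[0,0,0.5,0,0,0,0],[0,0,1,0,0,0,0],[0,0,1,0,0,0,0],[0,0,1,0,0,0,0]]]'

```text
clock: 8.1
position: [0.5205, -0.1625, 0.0526]
ee_rot: [3.142, 0.0, 0.0]
force: [0.4, 0.1, -3.6]
gripper_width: 0.218
```

Emit:
send_rows --deltas '[[[0,0,0.5,0,0,0,0],[0,0,1,0,0,0,0],[0,0,1,0,0,0,0],[0,0,1,0,0,0,0]]]'

```text
clock: 8.5
position: [0.5203, -0.1625, 0.0533]
ee_rot: [-3.141, 0.0, 0.0]
force: [1.5, 0.3, -7.8]
gripper_width: 0.223
```

The force is now climbing: the clip has taken hold, so the right pin is the held one. I'll finish the tug in half-millimetre steps.

Emit:
send_rows --deltas '[[[0,0,0.3,0,0,0,0],[0,0,0.6,0,0,0,0],[0,0,0.6,0,0,0,0]]]'

```text
clock: 8.8
position: [0.5203, -0.1625, 0.0539]
ee_rot: [-3.142, -0.0, 0.001]
force: [1.8, -1.5, -11.5]
gripper_width: 0.221
```

Emit:
send_rows --deltas '[[[0,0,0.2,0,0,0,0],[0,0,0.4,0,0,0,0],[0,0,0.4,0,0,0,0]]]'

```text
clock: 9.1
position: [0.5203, -0.1625, 0.0544]
ee_rot: [-3.142, 0.0, 0.001]
force: [2.2, -1.1, -14.0]
gripper_width: 0.218
```

About 11–12 N at the clip, and displacement and force agree. Hold.

Emit:
send_rows --deltas '[[[0,0,0,0,0,0,0],[0,0,0,0,0,0,0],[0,0,0,0,0,0,0],[0,0,0,0,0,0,0],[0,0,0,0,0,0,0],[0,0,0,0,0,0,0],[0,0,0,0,0,0,0],[0,0,0,0,0,0,0],[0,0,0,0,0,0,0],[0,0,0,0,0,0,0],[0,0,0,0,0,0,0],[0,0,0,0,0,0,0]]]'

```text
clock: 10.3
position: [0.5204, -0.1625, 0.0545]
ee_rot: [3.142, -0.0, -0.0]
force: [0.6, -0.2, -15.3]
gripper_width: 0.215
```

Held steady at 12.5 N net (15.3 minus 2.8 N slide, weight and offset). Now back down, then home.

Emit:
send_rows --deltas '[[[0,0,-2,0,0,0,0],[0,0,-4,0,0,0,0],[0,0,-6,0,0,0,0],[0,0,-8,0,0,0,0],[0,0,-9,0,0,0,0],[0,0,-9,0,0,0,0]]]'

```text
clock: 10.9
position: [0.5207, -0.1626, 0.0457]
ee_rot: [3.141, 0.0, 0.001]
force: [-2.4, -0.4, 0.8]
gripper_width: 0.216
```

Emit:
send_rows --deltas '[[[0,0,-1,0,0,0,0],[0,0,-1,0,0,0,0],[0,0,-1,0,0,0,0]]]'

```text
clock: 11.2
position: [0.5206, -0.1626, 0.0446]
ee_rot: [3.141, -0.0, 0.001]
force: [-2.5, 0.2, -0.3]
gripper_width: 0.22
```

Emit:
send_rows --deltas '[[[0,0,-1,0,0,0,0],[0,0,-1,0,0,0,0],[0,0,-1,0,0,0,0]]]'

```text
clock: 11.5
position: [0.5206, -0.1626, 0.0436]
ee_rot: [3.141, -0.0, 0.0]
force: [-2.1, -0.5, -0.1]
gripper_width: 0.218
```

Emit:
send_rows --deltas '[[[0,0,-0.7,0,0,0,0],[0,0,-0.7,0,0,0,0],[0,0,-0.7,0,0,0,0]]]'

```text
clock: 11.8
position: [0.5206, -0.1626, 0.0429]
ee_rot: [3.141, -0.0, 0.0]
force: [-1.0, 0.2, 0.4]
gripper_width: 0.217
```

Emit:
send_rows --deltas '[[[0,0,-0.7,0,0,0,0],[0,0,-0.7,0,0,0,0],[0,0,-0.7,0,0,0,0]]]'

```text
clock: 12.1
position: [0.5206, -0.1625, 0.0422]
ee_rot: [3.141, 0.0, 0.0]
force: [-0.9, -1.0, 0.1]
gripper_width: 0.218
```

Emit:
send_rows --deltas '[[[0,0,-0.7,0,0,0,0],[0,0,-0.7,0,0,0,0],[0,0,-0.7,0,0,0,0]]]'

```text
clock: 12.4
position: [0.5207, -0.1626, 0.0418]
ee_rot: [3.141, -0.0, 0.001]
force: [-2.8, 0.7, 5.5]
gripper_width: 0.218
```

Emit:
send_rows --deltas '[[[0,0,-0.7,0,0,0,0],[0,0,-0.7,0,0,0,0],[0,0,-0.7,0,0,0,0]]]'

```text
clock: 12.7
position: [0.5208, -0.1626, 0.0417]
ee_rot: [3.141, 0.0, 0.001]
force: [-5.5, 0.6, 11.9]
gripper_width: 0.22
```

It stops firmly at z = 0.0417 with 12 N, so the collar is on the block. I'll relax slightly, release and rise.

Emit:
send_rows --deltas '[[[0,0,0.6,0,0,0,0],[0,0,0.8,0,0,0,0.4],[0,0,0.8,0,0,0,0.5],[0,0,0.8,0,0,0,0.5],[0,0,0.8,0,0,0,0.6],[0,0,0.8,0,0,0,0.7],[0,0,20,0,0,0,0.8],[0,0,50,0,0,0,1],[0,0,80,0,0,0,1],[0,0,110,0,0,0,1],[-30,50,140,0,0,0,1],[-60,90,140,0,0,0,1],[-60,90,140,0,0,0,1],[-60,90,140,0,0,0,1],[-60,90,140,0,0,0,1]]]'

```text
clock: 14.2
position: [0.4607, -0.0734, 0.1808]
ee_rot: [3.141, -0.001, 0.001]
force: [0.2, -1.1, 0.6]
gripper_width: 0.998
```

Run:
```python
from h import *
for n in ['wrist','top','scene']:
    s,p,d=snap(n,n+'4'); P=pts(n,d,s)
    if n=='wrist': print(s['clock'],s['position'],s['ee_rot'],s['force'],s['joints'].round(2)); cv2.imwrite('pics/c_w4.png',cv2.resize(p[0:260,100:500,::-1],None,fx=2,fy=2))
    for c,t in [((.520,-.162),'right'),((.538,.022),'left')]: meas(P,d,c,n+t)
```

```text
14.2 [ 0.46074711 -0.07341913  0.18083628] [ 3.14073641e+00 -9.06363650e-04  8.30400379e-04] [ 0.2102794  -1.1076612   0.64310189] [ 0.73  0.05 -0.68  1.89  0.04  1.21 -1.53]
wristright top z 0.0665 n478 mean [ 0.5195 -0.1623] circ [ 0.5192 -0.1628  0.0101] block z 0.0327 rect [ 519.3 -163. ] [60.  60.6] 1.0
wristleft top z 0.0719 n532 mean [0.5372 0.0205] circ [0.5369 0.0208 0.0103] block z 0.0327 rect [536.9  21.2] [60.5 60.2] 69.5
topright few
topleft top z 0.0727 n100 mean [0.5383 0.0225] circ [0.5382 0.0225 0.01  ] block z 0.0333 rect [538.6  22.6] [60.2 60.4] 69.8
sceneright top z 0.2833 n43 mean [ 0.4986 -0.1582] circ [ 0.498  -0.157   0.0091] block z 0.0333 rect [ 521.2 -160.6] [65.5 60.9] 0.7
sceneleft top z 0.0729 n69 mean [0.5405 0.0234] circ [0.5394 0.0234 0.0106] block z 0.0334 rect [538.5  23.6] [60.5 64.5] 70.0
```

View pics/c_w4.png

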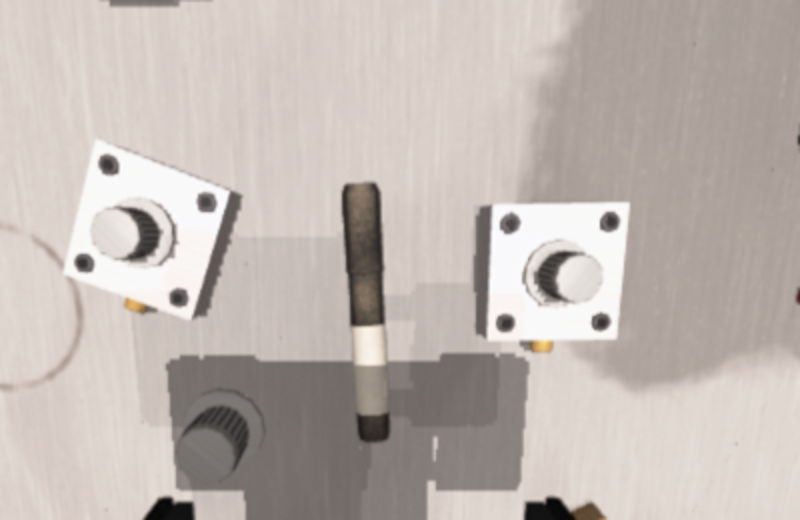

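The right pin's top is 33.8 mm above its block: home. The marker is unmoved. The left pin stands 5 mm proud, so I go there.

Emit:
send_rows --deltas '[[[30,40,-10,0,0,0,1],[60,80,-30,0,0,0,1],[77.5,94,-60,0,0,0,1],[77.5,94,-90,0,0,0,0.7],[77.5,94,-115,0,0,0,0.5],[77.5,94,-133.6,0,0,0,0.45],[77.5,94,-133.6,0,0,0,0.45],[77.5,94,-133.6,0,0,0,0.45],[77.5,94,-133.6,0,0,0,0.45],[77.5,94,-133.6,0,0,0,0.45],[77.5,94,-133.6,0,0,0,0.45]]]'

```text
clock: 15.45
position: [0.5385, 0.0213, 0.048]
ee_rot: [3.141, -0.0, 0.002]
force: [-0.7, 0.1, 0.5]
gripper_width: 0.464
```

Run:
```python
from h import *
s,p,d=snap('scene','s5')
print(s['clock'],s['position'],s['ee_rot'],s['force'],s['gripper_width'])
cv2.imwrite('pics/c_s5.png',cv2.resize(p[160:280,200:360,::-1],None,fx=4,fy=4))
```

```text
15.45 [0.53848151 0.02133713 0.04799619] [ 3.14120508e+00 -3.17984158e-04  2.15617098e-03] [-0.6578845   0.14546554  0.53034279] 0.4636860985687028
```

View pics/c_s5.png

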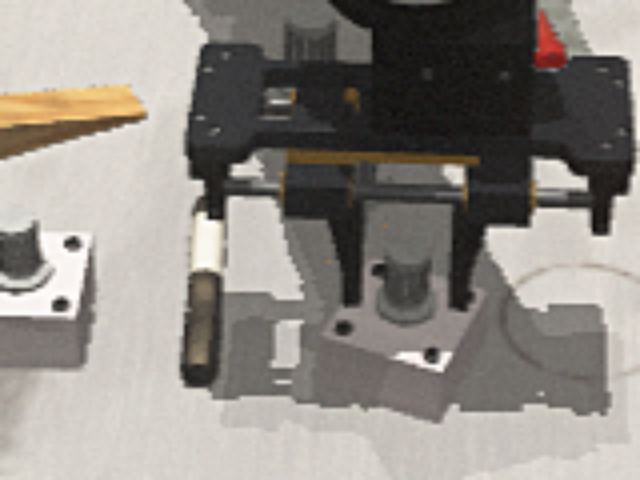

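The left pin is centred between the fingers. Close, then pull 1 mm.

Emit:
send_rows --deltas '[[[0,0,0,0,0,0,0.3],[0,0,0,0,0,0,0.2],[0,0,0,0,0,0,0],[0,0,0,0,0,0,0],[0,0,0,0,0,0,0],[0,0,0,0,0,0,0],[0,0,0,0,0,0,0],[0,0,0,0,0,0,0]]]' --force 40

```text
clock: 16.3
position: [0.538, 0.0215, 0.0472]
ee_rot: [3.142, 0.0, 0.0]
force: [-0.0, 0.3, 0.6]
gripper_width: 0.22
```

Emit:
send_rows --deltas '[[[0,0,0.5,0,0,0,0],[0,0,1,0,0,0,0],[0,0,1,0,0,0,0],[0,0,1,0,0,0,0]]]'

```text
clock: 16.7
position: [0.5379, 0.0215, 0.0481]
ee_rot: [3.142, 0.0, -0.0]
force: [-0.7, -0.5, -0.8]
gripper_width: 0.217
```

Emit:
send_rows --deltas '[[[0,0,0.7,0,0,0,0],[0,0,1.5,0,0,0,0],[0,0,1.5,0,0,0,0]]]'

```text
clock: 17.0
position: [0.5381, 0.0215, 0.0498]
ee_rot: [3.141, -0.0, 0.0]
force: [0.5, -0.2, -0.5]
gripper_width: 0.222
```

Emit:
send_rows --deltas '[[[0,0,0.7,0,0,0,0],[0,0,1.5,0,0,0,0],[0,0,1.5,0,0,0,0]]]'

```text
clock: 17.3
position: [0.538, 0.0215, 0.0513]
ee_rot: [3.142, 0.0, 0.0]
force: [0.3, -0.5, -1.5]
gripper_width: 0.218
```

Emit:
send_rows --deltas '[[[0,0,0.7,0,0,0,0],[0,0,1.5,0,0,0,0],[0,0,1.5,0,0,0,0]]]'

```text
clock: 17.6
position: [0.5381, 0.0215, 0.0528]
ee_rot: [3.142, 0.0, 0.0]
force: [0.3, 0.5, -1.2]
gripper_width: 0.219
```

Emit:
send_rows --deltas '[[[0,0,0.7,0,0,0,0],[0,0,1.5,0,0,0,0],[0,0,1.5,0,0,0,0]]]'

```text
clock: 17.9
position: [0.5381, 0.0215, 0.0543]
ee_rot: [3.141, 0.0, 0.0]
force: [0.0, 0.1, -1.1]
gripper_width: 0.215
```

Emit:
send_rows --deltas '[[[0,0,0.7,0,0,0,0],[0,0,1.5,0,0,0,0],[0,0,1.5,0,0,0,0]]]'

```text
clock: 18.2
position: [0.5381, 0.0215, 0.0558]
ee_rot: [3.142, -0.0, 0.0]
force: [-0.8, -0.3, -1.7]
gripper_width: 0.22
```

Emit:
send_rows --deltas '[[[0,0,0.7,0,0,0,0],[0,0,1.5,0,0,0,0],[0,0,1.5,0,0,0,0]]]'

```text
clock: 18.5
position: [0.5381, 0.0215, 0.0573]
ee_rot: [3.142, 0.0, 0.0]
force: [-0.3, 0.5, -1.2]
gripper_width: 0.222
```

Emit:
send_rows --deltas '[[[0,0,0.7,0,0,0,0],[0,0,1.5,0,0,0,0],[0,0,1.5,0,0,0,0]]]'

```text
clock: 18.8
position: [0.538, 0.0215, 0.0588]
ee_rot: [3.141, 0.0, 0.0]
force: [1.6, 0.3, 0.1]
gripper_width: 0.222
```

Emit:
send_rows --deltas '[[[0,0,0.7,0,0,0,0],[0,0,1.5,0,0,0,0],[0,0,1.5,0,0,0,0]]]'

```text
clock: 19.1
position: [0.538, 0.0215, 0.0603]
ee_rot: [3.141, -0.0, 0.0]
force: [0.1, -0.1, -1.8]
gripper_width: 0.217
```

No resistance over 13 mm beyond the pin's own weight, so the left pin is the reject. Lift it out and locate the tray accurately.

Emit:
send_rows --deltas '[[[0,0,15,0,0,0,0],[0,0,30,0,0,0,0],[0,0,50,0,0,0,0],[0,0,75,0,0,0,0],[0,0,80,0,0,0,0],[0,0,80,0,0,0,0]]]'

```text
clock: 19.7
position: [0.5388, 0.0215, 0.1417]
ee_rot: [3.141, -0.0, 0.004]
force: [-0.2, -0.0, -1.3]
gripper_width: 0.219
```

Run:
```python
from h import *
z2=np.load('pics/top0.npz'); P=pts('top',z2['d']); 
m=(P[...,2]>0.018)&(P[...,2]<0.04)&(P[...,1]>0.13)&(P[...,1]<0.31)&(P[...,0]>0.27)&(P[...,0]<0.65)
n,lab,st,c=cv2.connectedComponentsWithStats(m.astype(np.uint8)); k=1+np.argmax(st[1:,4]); q=P[lab==k]
print(st[k],cv2.minAreaRect((q[:,:2]*1000).astype(np.float32)),np.median(q[:,2]))
s,p,d=snap('scene','s6'); print(s['clock'],s['position'],s['force'],s['gripper_width'])
cv2.imwrite('pics/c_s6.png',cv2.resize(p[120:300,200:460,::-1],None,fx=3,fy=3))
```

```text
[ 116  160   82  166 2695] ((454.09503173828125, 212.37539672851562), (136.33485412597656, 300.6164245605469), 88.34046173095703) 0.027040723091630525
19.7 [0.53876329 0.02149518 0.14173267] [-0.24173324 -0.02001058 -1.33096292] 0.21912648064779322
```

View pics/c_s6.png

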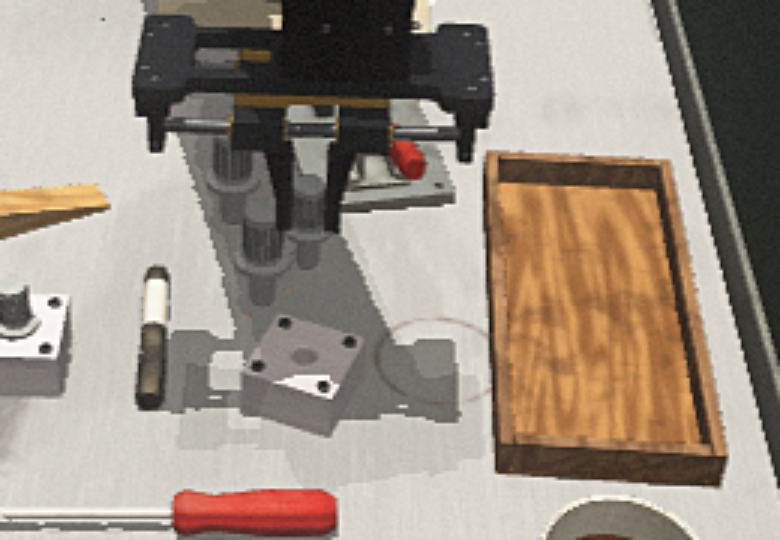

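The block bore is empty and the pin is in the jaws (scene px ~(303,195)). The tray is centred at (0.454, 0.212). I check what stands beyond it on the +y side before moving the gripper body there.

Run:
```python
from h import *
s=status.read_state(); print(s['joints'].round(2))
for n in ['top0','scene0']:
    z=np.load('pics/%s.npz'%n); P=pts(n[:-1],z['d']); ok=z['d']>0
    for y in np.arange(.16,.5,.02):
        m=ok&(abs(P[...,1]-y)<.01)&(P[...,0]>.3)&(P[...,0]<.6)
        if m.any(): print(n,round(y,2),m.sum(),np.percentile(P[m][:,2],[1,50,99]).round(3))
```

```text
[ 0.53  0.29 -0.75  1.76  0.22  1.17 -1.86]
top0 0.16 1410 [0.002 0.006 0.03 ]
top0 0.18 1746 [0.002 0.005 0.029]
top0 0.2 1752 [0.002 0.005 0.028]
top0 0.22 1735 [0.002 0.005 0.029]
top0 0.24 1757 [0.002 0.006 0.028]
top0 0.26 1953 [0.002 0.006 0.029]
top0 0.28 1367 [-0.002  0.026  0.031]
top0 0.3 1643 [-0.004 -0.001  0.003]
top0 0.32 57 [-0.005 -0.002 -0.   ]
scene0 0.16 789 [0.003 0.007 0.03 ]
scene0 0.18 994 [-0.563  0.006  0.028]
scene0 0.2 1002 [-0.563  0.006  0.029]
scene0 0.22 992 [-0.563  0.006  0.028]
scene0 0.24 993 [-0.563  0.006  0.028]
scene0 0.26 1075 [-0.567  0.006  0.029]
scene0 0.28 861 [-0.582  0.025  0.03 ]
scene0 0.3 953 [-0.003 -0.     0.002]
scene0 0.32 85 [-0.004 -0.001  0.001]
scene0 0.34 28 [-0.807 -0.799 -0.794]
scene0 0.36 27 [-0.808 -0.8   -0.792]
scene0 0.38 26 [-0.809 -0.801 -0.794]
scene0 0.4 14 [-0.806 -0.8   -0.794]
```

Nothing solid stands out to y ≈ 0.4 at that height. Carry the pin to the tray and lower it.

Emit:
send_rows --deltas '[[[-15,35,0,0,0,4,0],[-30,75,0,0,0,8,0],[-50,115,0,0,0,12,0],[-65,150,0,0,0,15,0],[-78,183,0,0,0,15,0],[-78,183,0,0,0,15,0],[-78,183,-30,0,0,15,0],[-78,183,-60,0,0,15,0],[-78,183,-85,0,0,15,0],[-78,183,-92,0,0,15,0],[-78,183,-96,0,0,15,0],[-78,183,-98,0,0,15,0],[-78,183,-98,0,0,15,0],[-78,183,-98,0,0,15,0]]]'

```text
clock: 21.15
position: [0.4606, 0.2046, 0.043]
ee_rot: [-3.115, -0.41, -0.002]
force: [-1.4, -0.5, -1.0]
gripper_width: 0.211
```

Run:
```python
from h import *
s,p,d=snap('scene','s7'); print(s['clock'],s['position'],s['force'],s['gripper_width'],s['joints'].round(2))
cv2.imwrite('pics/c_s7.png',cv2.resize(p[120:300,260:460,::-1],None,fx=3.3,fy=3.3))
```

```text
21.15 [0.46055872 0.20461018 0.04302332] [-1.43895109 -0.48177997 -1.02858089] 0.2113662061740668 [ 0.24  0.38 -0.86  1.93  0.35  0.98 -2.09]
```

View pics/c_s7.png

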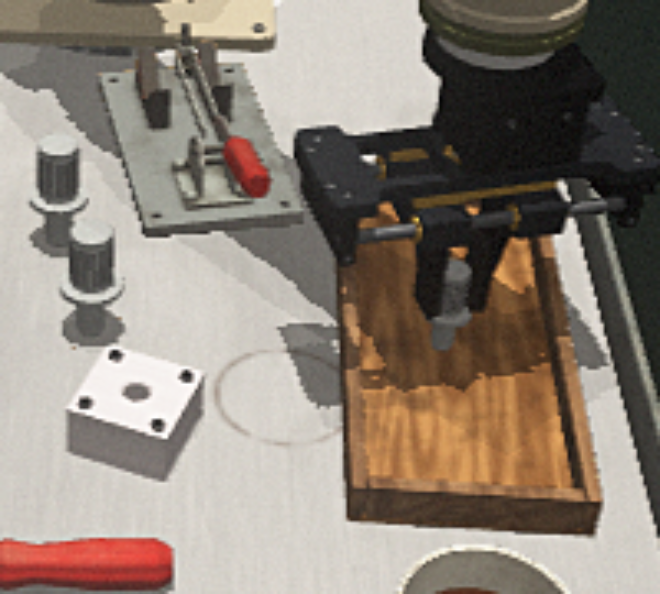

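The pin hangs over the tray floor. Lower it the last few mm and feel for the floor.

Emit:
send_rows --deltas '[[[0,0,-1,0,0,0,0],[0,0,-2,0,0,0,0],[0,0,-2.5,0,0,0,0],[0,0,-2.5,0,0,0,0]]]'

```text
clock: 21.6
position: [0.46, 0.2045, 0.0397]
ee_rot: [3.115, 0.41, 0.0]
force: [-0.1, 0.1, 0.5]
gripper_width: 0.217
```

Emit:
send_rows --deltas '[[[0,0,0,0,0,0,0.25],[0,0,0,0,0,0,0.3],[0,0,0,0,0,0,0.4],[0,0,0,0,0,0,0.45],[0,0,0,0,0,0,0.45],[0,0,10,0,0,0,0.45],[0,0,25,0,0,0,0.5],[0,0,50,0,0,0,0.5],[0,0,80,0,0,0,0.5],[0,0,120,0,0,0,0.5],[-50,-30,160,0,0,0,0.5],[-90,-60,200,0,0,0,0.5],[-110,-90,230,0,0,0,0.5],[-110,-90,230,0,0,0,0.5],[-110,-90,230,0,0,0,0.5],[-110,-90,230,0,0,0,0.5]]]'

```text
clock: 23.2
position: [0.3502, 0.1149, 0.2707]
ee_rot: [3.113, 0.41, 0.005]
force: [-0.5, -0.8, -0.0]
gripper_width: 0.496
```

Run:
```python
from h import *
for n in ['scene','top','wrist']:
    s,p,d=snap(n,n+'8'); P=pts(n,d,s); np.save('pics/P8.npy',P)
    if n=='scene': print(s['clock'],s['position'],s['force'])
    for c,t in [((.520,-.162),'right')]: meas(P,d,c,n+t)
    for l in ['pin_p','marker_pen','screwdriver']:
        for r in outline_of(n,l):
            m=r['region']&(d>0); print(l,round(r['conf'],2),np.round(r['centre']),m.sum(),np.median(P[m],0).round(3),P[m].max(0).round(3))
```

```text
23.2 [0.35020452 0.11486694 0.2706846 ] [-0.47706781 -0.8205387  -0.02738449]
sceneright top z 0.0666 n68 mean [ 0.5228 -0.1601] circ [ 0.5217 -0.1605  0.0109] block z 0.0334 rect [ 521.7 -160.5] [63.3 60.9] 2.0
pin_p 0.83 [211. 397.] 281 [0.467 0.205 0.044] [0.476 0.233 0.068]
pin_p 0.8 [175. 279.] 346 [ 0.369 -0.031  0.051] [ 0.38  -0.015  0.079]
pin_p 0.68 [222. 205.] 248 [ 0.528 -0.159  0.05 ] [ 0.537 -0.146  0.069]
pin_p 0.63 [194. 289.] 467 [ 0.457 -0.007  0.049] [0.47  0.011 0.08 ]
marker_pen 0.82 [230. 250.] 382 [ 0.506 -0.074  0.016] [ 0.563 -0.064  0.021]
screwdriver 0.66 [292. 279.] 987 [ 0.66  -0.011  0.018] [0.669 0.046 0.029]
topright top z 0.0668 n94 mean [ 0.5208 -0.1614] circ [ 0.5207 -0.1614  0.0097] block z 0.0332 rect [ 521.2 -161.4] [59.3 60.8] 0.1
pin_p 0.91 [295. 292.] 386 [ 0.362 -0.032  0.065] [ 0.378 -0.013  0.081]
pin_p 0.68 [245. 280.] 366 [ 0.446 -0.008  0.043] [0.466 0.013 0.081]
pin_p 0.63 [238. 159.] 231 [0.46  0.201 0.056] [0.474 0.231 0.068]
pin_p 0.62 [199. 363.] 181 [ 0.519 -0.158  0.062] [ 0.534 -0.148  0.07 ]
marker_pen 0.64 [213. 314.] 533 [ 0.503 -0.076  0.016] [ 0.56  -0.065  0.021]
screwdriver 0.95 [135. 280.] 868 [ 0.653 -0.013  0.021] [0.67  0.045 0.029]
wristright few
pin_p 0.74 [213. 406.] 1021 [ 0.361 -0.027  0.063] [ 0.378 -0.015  0.079]
pin_p 0.62 [131. 409.] 1170 [ 0.446 -0.002  0.065] [0.47  0.01  0.079]
pin_p 0.56 [ 64. 228.] 637 [0.457 0.2   0.06 ] [0.473 0.217 0.066]
pin_p 0.54 [103. 552.] 368 [ 0.515 -0.154  0.037] [ 0.532 -0.147  0.051]
marker_pen 0.8 [ 98. 466.] 1783 [ 0.502 -0.074  0.015] [ 0.559 -0.065  0.019]
```

View pics/scene8.png

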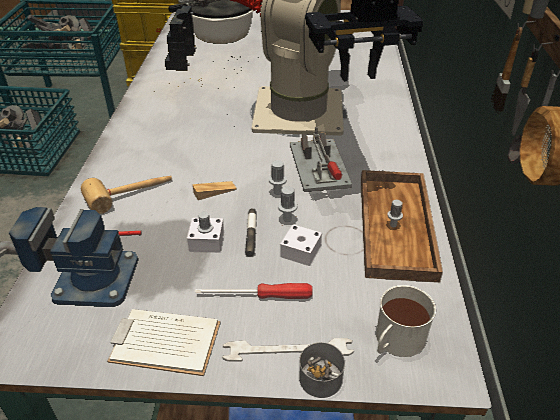

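View pics/wrist8.png

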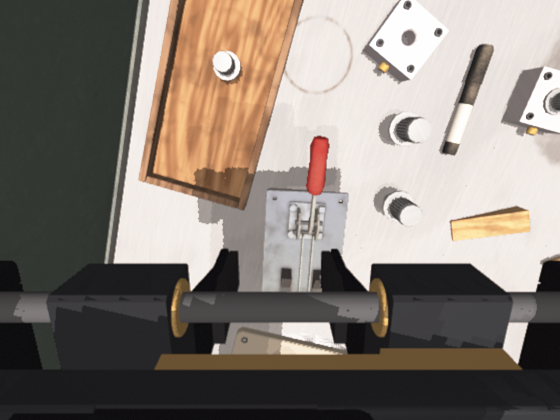

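The reject stands at rest in the tray (scene px (397,211), top at z ≈ 0.066, so its origin is at ≈ 0.032, under the 0.045 limit). The right pin's top is 33–34 mm above its block, i.e. home. Marker and screwdriver have not moved, and the gripper is clear of everything.

```bash
python3 -c "
from station import workorder; print(workorder.sign_off())"
```

```text
the job is handed in; nothing more can be done
None
```

I tug-tested both pins and handed the job in after about 23 s of the 72 s. The right pin held and is back home; the left pin came out and is in the tray.

- **Right pin (held):** It slid up about 7 mm against roughly 2 N, then the clip took hold. I held it for 1.2 s at an estimated 11–12.5 N on the clip. Raw wrist force peaked at 15.3 N, and the lift past the hold point agreed with the force. I pushed it down to a hard stop at 12 N and released it. Its top then measured 33–34 mm above the block, which means home.
- **Left pin (reject):** It slid out with about its own weight as resistance and no clip force over 13 mm. The steady 12 N pull was therefore never reached on this pin. It stands upright, not lying down, near the middle of the tray. Its origin is at about z = 0.032 m, below the 0.045 m limit.
- **Last checks:** The marker pen and screwdriver measured within a few mm of where they started, and the gripper was clear of everything. The cameras disagreed by up to about 3 mm sideways, within a few mm of the stated calibration. No check failed.

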